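# Lock a bayonet filter cartridge into a water filter station and open the feed

### The job

The blue filter cartridge of the bench water filter has to go back in. Put it in the station's open socket with its white arrow at the white loading mark, press it down against the spring and turn it clockwise until the arrow stands at the green mark on the rim and the cartridge springs up and stays locked there. Only then turn the black selector until its white pointer stands on the green mark of its own scale; leave the things round about where they are.

Things in the scene. Friction and masses are not known exactly. Their poses are not given: they have to be found in the camera images.
- station: Bench water filter station, fixed. Blue-grey console 144x272x58 mm; origin on the bench under the socket's axis, z up, -x its front, +y its left seen by the robot. It spans x -68 to 76, y -72 to 200 mm. The selector's axis is at x 0, y 125 mm. A gauge (to 92 mm high) and hose barbs stand behind. In use the cartridge's yaw relative to the station is +70 deg at loading, 0 when locked.
- socket_rim (a point): Centre of the socket's mouth, 100 mm above the bench: a steel bowl with flat black rim, 93 mm across, bore 46 mm. Three slots in the rim let the cartridge's lugs in, about 2 mm wider than the lugs each side; the wide one is at the white mark, so it enters only with the arrow there. Under the rim the lugs turn 70 deg clockwise to a stop, where notches 4 mm high in the rim's underside take them.
- loading_mark (a point): White dot, 8 mm across, on top of the black rim, 40.5 mm from the socket's axis and 70 deg counter-clockwise (from above) of the green dot, on the right of the front.
- locked_mark (a point): Green dot, 8 mm across, on top of the black rim, 40.5 mm from the socket's axis, straight to the station's front (-x).
- valve_plate (a joint): Travel (m) of the white sprung plate in the bottom of the socket, 38 mm across; 0 = up, its top 77 mm above the bench; grows downwards. It pushes the cartridge up with 3 N at 0, 6.6 N at 0.008 (cartridge locked), 10 N at 0.016 (hard down).
- cartridge: Loose blue filter cartridge, about 120 g, 76 mm high, upright on the bench on its white pleated foot (37 mm across). Origin under the foot, z up, x along the grip bar; a white arrow on the head points to -x. Neck 40 mm across; three lugs, to 30 mm radius, 20 to 27 mm up, the wide one under the arrow. Round head 64 mm across, 39 to 49 mm up; above it the bar.
- arrow_tip (a point): Tip of the white arrow on the cartridge's head, 31 mm from its axis. Heights of the cartridge's origin over the bench when on the socket's axis: 80 mm = lugs lie on the rim, not entered; 77 = lugs in the slots, foot on the sprung plate; 65 or less = lugs clear under the rim, free to turn; 61 = head hard on the rim; 69 = locked, lugs sprung up into the notches.
- bar_top (a point): Middle of the top of the cartridge's grip bar, 76 mm above its origin. The bar runs along the cartridge's x axis, is 42 mm long, 14 mm thick (y) and 27 mm high above the head.
- selector (a joint): Angle (rad) of the black selector, growing clockwise from above: 0 = white pointer at the red mark, 0.785 yellow, 1.571 green (feed), 2.356 blue; stops 0.15 beyond red and blue. It stays where it is left; turning takes about 0.06 N m.
- selector_top (a point): Middle of the top of the selector's grip bar, on its upright axis, 104 mm above the bench. The bar is 42 mm long, 14 mm thick, and 30 mm high above a 42 mm round foot; it lies along its frame's x axis, and the pointer is at its -x end.
- selector_pointer (a point): Outer end of the selector's white pointer line, 25 mm from its axis.
- feed_mark (a point): Green dot, 8 mm across, on the selector's round aluminium scale, 36 mm from the selector's axis; red, yellow, green and blue dots lie on this circle 45 deg apart.
- waste_jar: Glass jar with a steel lid, 58 mm across, 80 mm high, bystander; origin under its middle.
- slides: Cardboard box of microscope slides, 35x83x60 mm, bystander; origin under its middle.
- petri: Glass Petri dish, 69 mm across, 16 mm high, bystander; origin under its middle.
- pen: Blue ballpoint pen, 143 mm long, lying on the bench, bystander; origin at its middle.
- dropper_blue: Dropper bottle with a blue cap, 25 mm across, 64 mm high, bystander; origin under its middle.
- dropper_yellow: Dropper bottle with a yellow cap, 25 mm across, 64 mm high, bystander; origin under its middle.
Mind the look-alikes: they are no part of the job. There is more than one size of the cartridge; the job needs the smallest.

How it is judged (in metres and radians):
On the way, in this order (a step that is already met when the one before it is completed fails the run):
1. the cartridge is pressed down in the socket, its lugs under the rim and its arrow still near the white loading mark (z of cartridge in the frame of station below 0.0665 m and horizontal distance between cartridge and station below 0.006 m and horizontal distance between arrow_tip and loading_mark below 0.02 m), for 0.05 s.
2. the cartridge is locked: arrow at the rim's green mark and lugs sprung up into the notches (z of cartridge in the frame of station between 0.067 and 0.0725 m and horizontal distance between cartridge and station below 0.005 m and angle between cartridge's own z axis and vertical below 0.06 rad and y of arrow_tip in the frame of station between -0.006 and 0.006 m and x of arrow_tip in the frame of station below -0.02 m), for 0.3 s.
3. after that, the selector's pointer is on the green mark of its scale (value of joint selector between 1.461 and 1.681 rad), for 0.2 s.
At the end, for the whole second after the job is handed in: The cartridge stands upright at rest in the socket, on its axis within 5 mm, sprung up into the notches (origin 67 to 72.5 mm above the bench), arrow tip within 6 mm of the line through the rim's green mark; the selector is within 0.11 rad of its green mark (all of step 2 and all of step 3 and linear speed of cartridge below 0.01 m/s); the robot touches nothing.
It fails at once if a bystander (jar, slide box, Petri dish, pen or dropper bottle) is moved by more than 30 mm (distance of any of waste_jar, slides, petri, pen, dropper_blue, dropper_yellow from where it was at the start of the episode above 0.03 m).
It also fails if it takes over 64 s, if anything falls off the work surface, if the arm or the gripper's body presses on something with over 40 N, if the wrist force passes 120 N, or if a joint passes its speed limit or range.

### The arm

A 7-joint arm with a two-finger parallel gripper is mounted at the origin on a cart in front of the work surface, level with it; the furniture and walls round the work are solid. World frame = base frame: x ahead of the robot, y to its left, z up, the work surface at z = 0. Lengths are in mm, angles in rad, forces in N, time in s.
With the tool pointing down it reaches from about 400 to 875 mm from the base axis. Payload 4.4 kg.
Tool frame: the origin (TCP) lies midway between the tips of the shut fingers; the grasp point (between the pads) lies 19 mm behind it; z points along the fingers, y is the line along which they close (so a half turn about z gives the same grasp; the last joint's range is limited). The gripper opens to 85 mm and grips with 20 to 120 N. Pads are 22 mm wide; open, the fingers measure 114 mm over their backs; the gripper's body (76 mm by 85 mm) begins 54 mm behind the grasp point. The pads swing forward as they close: fully open they stand 13 mm farther back than shut.
Start: joints at [1.253, 0.628, 0.038, 1.517, -0.027, 0.996, -0.02], TCP at [161.973, -629.51, 231.313] pointing down, gripper open.
Joint ranges: [-3.06, 3.06], [-0.37, 2.12], [-1.25, 1.32], [0.18, 2.47], [-1.1, 4.24], [0.23, 1.98], [-2.94, 2.94]. Speed limits (rad/s): [2.57, 2.57, 3.14, 3.14, 3.14, 3.14, 3.14].

### API

Orientations are given as [roll, pitch, yaw] about the fixed x, y, z axes, in that order (R = Rz(yaw) Ry(pitch) Rx(roll)).
In Python, from cell import monitor, cams, ctrl gives the robot as it stands.
- The arm moves only by the tool drive_tool, never from a script. Its argument "motion" is a list of rows, each an object with "fingers": the opening, from 0 (shut) to 1 (fully open); "linear": the shift along the tool's x, y, z in m, a list of three; "twist": the turn about the tool's z in rad. In form: [{"fingers": fingers, "linear": [x, y, z], "twist": twist}, ...]. A call has 1 to 5 rows; each row shifts and turns the commanded pose from where the row before left it, along the tool's axes as they then stand; what a row does not reach is not made up. A row lasts 1/12 s, in which the tool goes at most 41.7 mm and 7.16 degrees, less where a joint would pass 70% of its speed; a pose out of reach is approached as far as the arm can. A call with a gripper value outside its range is refused whole. The fingers move at their own pace and stop on an object; the grip force is fixed at half the most. Time passes only in rows, so rows that do not move let the fingers close. It gives the time, the measured TCP pose, the force, the opening and the grip force at its end, in the units of the state.
- monitor.read_state(): the state, without advancing time (a new reading comes with each control period).
- cams.get_image(name): name is "side" or "top" or "wrist"; returns a dict with "color" (384x512x3 uint8, blue, green, red), "K" (3x3 intrinsics, pixels), "k1" (the pictures are not rectified: a ray, as slopes to the right and down, at radius r is drawn at 1 + k1 r^2 times it, then the intrinsics apply), "R" (3x3) and "t" (3): a world point X has camera coordinates R X + t. Camera axes: x right, y down, z forward; pixel columns grow to the right and rows downward; lengths in mm; the calibration is good to about 2 mm. A picture is of the moment at which its call begins. There is no depth.
- ctrl.finish_job(): hands the job in; it is judged then, once.
The state is a dict: "clock": time; "qpos": joint angles; "qd": joint speeds; "tau": joint torques, N m; "eef_pos": TCP position; "tool_rot": TCP orientation; "force": force on the tool from outside, world axes, zero at the start; "torque": the same for the moment, N m; "width": finger opening in mm; "gripper_force": force on a finger pad.
Only numpy, scipy, OpenCV 4.12 (cv2) and the standard library are available. Lean on these libraries where they do the work, as an engineer would, in place of code of your own. Each camera call takes 0.05 s, during which the arm holds its last target. There are 200 camera calls.

## Working session

There is one attempt and no reset: what is moved stays moved. The work goes in short steps, Python scripts to look and compute and a tool call to move; the robot and the scene stay as the last step left them, time stands still between calls to the robot, and variables do not carry over. Pictures are saved under pics/ and viewed, at most 10 in all, crops included, and the job is handed in when it is done.

Besides the shell and the picture viewer there is one more tool, called after "Emit:" as name([rows], argument=value, ...), one row to a line, values as JSON. drive_tool: Moves the arm, as the interface text tells. Its arguments: {"type":"object","properties":{"motion":{"type":"array"}},"required":["motion"]}

```bash
ls; mkdir -p pics; cat > h.py <<'E'
import numpy as np, cv2
from cell import monitor, cams, ctrl
def grab(n,tag):
    d=cams.get_image(n); np.savez(f'pics/{tag}.npz',**{k:np.array(v) for k,v in d.items()}); cv2.imwrite(f'pics/{tag}.png',d['color']); return d
def load(tag): return dict(np.load(f'pics/{tag}.npz'))
def dist(d): return np.array([float(d['k1']),0,0,0,0])
def ray(d,u,v):
    p=cv2.undistortPoints(np.array([[[u,v]]],float),np.array(d['K'],float),dist(d))[0,0]
    R=np.array(d['R']);t=np.array(d['t']).ravel()
    r=R.T@np.array([p[0],p[1],1]); return -R.T@t, r/np.linalg.norm(r)
def plane(d,u,v,z):
    o,r=ray(d,u,v); return o+r*(z-o[2])/r[2]
def cross(rs):
    A=sum(np.eye(3)-np.outer(r,r) for o,r in rs); b=sum((np.eye(3)-np.outer(r,r))@o for o,r in rs)
    X=np.linalg.solve(A,b); return X,[np.linalg.norm(np.cross(X-o,r)) for o,r in rs]
def proj(d,X):
    R=np.array(d['R'],float);t=np.array(d['t'],float).ravel()
    return cv2.projectPoints(np.array([X],float),cv2.Rodrigues(R)[0],t,np.array(d['K'],float),dist(d))[0].ravel()
E
python3 - <<'E'
from h import *
a=[grab(n,n+'0') for n in('side','top','wrist')]
for d in a: print(-np.array(d['R']).T@np.array(d['t']),np.array(d['K'])[0,0],d['k1'])
print(monitor.read_state())
im=np.hstack([a[0]['color'],a[2]['color']]); cv2.imwrite('pics/sw0.png',cv2.resize(im,(800,300)))
cv2.imwrite('pics/top0b.png',cv2.resize(a[1]['color'],(800,600)))
E
```

```text
pics
[1809.6303026   114.93520954 1003.76497463] 434.3224759257808 -0.020587281763649247
[ 393.71557057   -5.53611191 1213.55165118] 356.7362331498122 -0.01743895458769707
[ 237.14510282 -608.96480717  372.36874309] 320.20177198864894 -0.047074134736345245
{'clock': 0.15, 'qpos': array([ 1.25320323,  0.62915183,  0.03845452,  1.51811937, -0.02700392,
        0.99630479, -0.01997385]), 'qd': array([ 0.00051313, -0.00301319,  0.00072079, -0.00194703, -0.00091784,
       -0.00082705, -0.00159216]), 'tau': array([ 2.19727095e-03, -5.63799047e+01,  1.22793328e+00, -1.93652344e+01,
        1.11274418e-02,  7.41226278e-03,  9.37038351e-06]), 'eef_pos': array([ 161.85454349, -629.04245615,  230.59473047]), 'tool_rot': array([-3.14012727e+00,  7.93820960e-06,  2.51812591e-01]), 'force': array([-0.15764697,  0.21920131, -0.20572959]), 'torque': array([ 0.00821916, -0.01187596, -0.01872282]), 'gripper_force': 0.0, 'width': 85.11946131842416}
```

View pics/top0b.png

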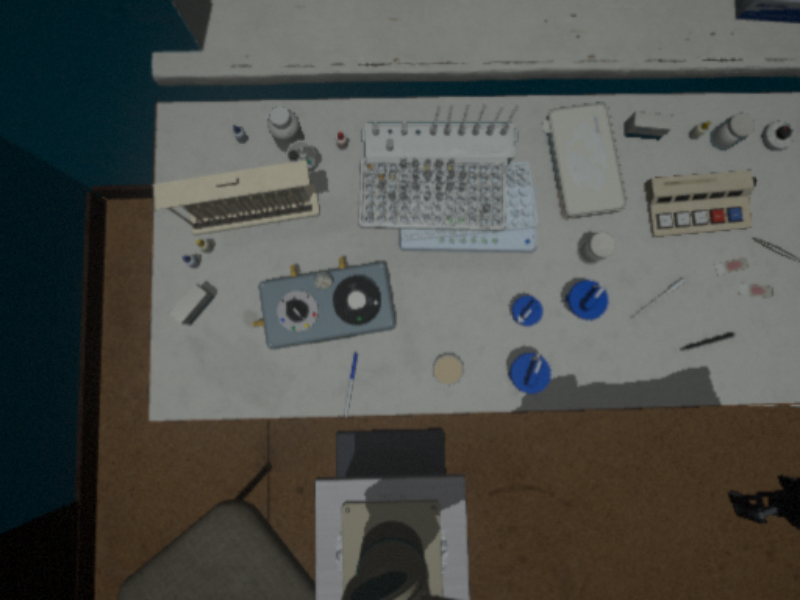

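View pics/sw0.png

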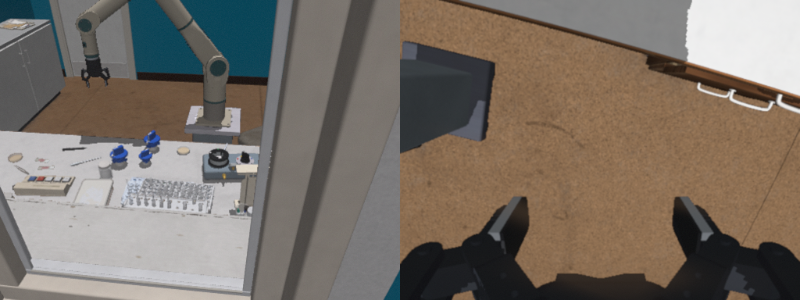

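The top view (800x600) shows three blue cartridge-like things at (527,309), (587,299) and (530,372). Station socket is at (357,300), selector at (297,311). The first cartridge is the smallest, about 31 px across, against about 64 mm × 0.48 px/mm ≈ 31 px expected. I'll check it by measurement and a crop.

```bash
python3 - <<'E'
from h import *
T,S=load('top0'),load('side0')
def blobs(d,amin):
    h=cv2.cvtColor(d['color'],cv2.COLOR_BGR2HSV); m=cv2.inRange(h,(105,150,60),(125,255,255))
    n,l,s,c=cv2.connectedComponentsWithStats(m)
    return [(c[i].round(1),s[i][:5]) for i in range(1,n) if s[i][4]>amin]
for n,d in(('top',T),('side',S)):
    for c,s in blobs(d,40): print(n,c,s)
for u,v in((337.3,198),(375.7,191.4),(339,238)):
    print(plane(T,u,v,49).round(1), proj(S,plane(T,u,v,49)).round(1))
print('socket',plane(T,357.5/1.5625,300/1.5625,100),'sel',plane(T,297/1.5625,311/1.5625,104))
a=cv2.resize(T['color'][175:260,300:400],(400,340),interpolation=cv2.INTER_CUBIC);b=cv2.resize(T['color'][160:225,160:256],(400,271),interpolation=cv2.INTER_CUBIC)
b=cv2.copyMakeBorder(b,0,69,0,0,0);cv2.imwrite('pics/crop1.png',np.hstack([a,b]))
E
```

```text
top [375.1 192. ] [363 180  26  24 419]
top [337.3 197.7] [328 190  19  18 219]
top [338.6 239.3] [327 226  25  26 421]
side [196.4 178.1] [189 167  16  22 184]
side [153.3 196.6] [144 186  19  21 192]
side [185.5 199. ] [178 192  16  16 132]
[ 495.3 -298.    49. ] [185.8 197.6]
[ 514.  -426.9   49. ] [151.5 198.3]
[ 364.7 -296.7   49. ] [193.8 179.1]
socket [518.41034117  55.56962618 100.        ] sel [498.90343689 176.31218474 104.        ]
```

View pics/crop1.png

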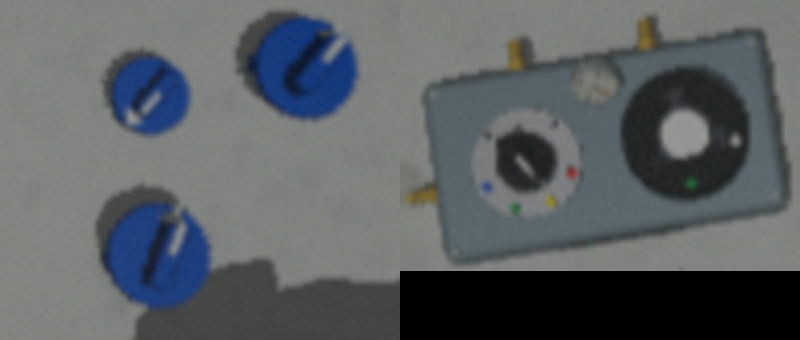

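The crop shows the small cartridge at (150,95), with its arrow tip at lower left near (130,120), so its yaw is about -40°. The two others are clearly bigger. On the station the green dot is at (690,183), the white dot at (736,140), the selector pointer is between red (572,172) and yellow (551,201), and green (515,208) is its target. World positions: cartridge (495,-298), socket (518,56), selector (499,176), giving station yaw of about 9°. I'm moving above the cartridge.

Emit:
drive_tool([
  {"fingers": 1, "linear": [0.03, -0.025, 0], "twist": 0},
  {"fingers": 1, "linear": [0.03, -0.025, 0], "twist": 0},
  {"fingers": 1, "linear": [0.03, -0.025, 0], "twist": 0},
  {"fingers": 1, "linear": [0.03, -0.025, 0], "twist": 0},
  {"fingers": 1, "linear": [0.03, -0.025, 0], "twist": 0},
])

```text
clock: 0.57
eef_pos: [276.7, -469.3, 231.1]
tool_rot: [-3.141, -0.0, 0.251]
force: [2.0, -0.5, -0.3]
width: 85.5
gripper_force: 0.0
```

Emit:
drive_tool([
  {"fingers": 1, "linear": [0.03, -0.025, 0], "twist": 0},
  {"fingers": 1, "linear": [0.03, -0.025, 0], "twist": 0},
  {"fingers": 1, "linear": [0.03, -0.025, 0], "twist": 0},
  {"fingers": 1, "linear": [0.03, -0.025, 0], "twist": 0},
  {"fingers": 1, "linear": [0.03, -0.025, 0], "twist": 0},
])

```text
clock: 0.98
eef_pos: [390.9, -310.9, 231.3]
tool_rot: [-3.142, 0.0, 0.252]
force: [0.6, -0.1, -0.1]
width: 85.3
gripper_force: 0.0
```

Emit:
drive_tool([
  {"fingers": 1, "linear": [0.03, -0.025, 0], "twist": 0},
  {"fingers": 1, "linear": [0.03, -0.025, 0], "twist": 0},
  {"fingers": 1, "linear": [0, 0, 0], "twist": 0.12},
  {"fingers": 1, "linear": [0, 0, 0], "twist": 0.12},
  {"fingers": 1, "linear": [0, 0, 0], "twist": 0.12},
])

```text
clock: 1.4
eef_pos: [436.3, -248.3, 231.2]
tool_rot: [-3.141, 0.0, -0.112]
force: [0.4, -0.5, -0.3]
width: 85.3
gripper_force: 0.0
```

Emit:
drive_tool([
  {"fingers": 1, "linear": [0, 0, 0], "twist": 0.12},
  {"fingers": 1, "linear": [0, 0, 0], "twist": 0.12},
  {"fingers": 1, "linear": [0, 0, 0], "twist": 0.12},
  {"fingers": 1, "linear": [0, 0, 0], "twist": 0.12},
  {"fingers": 1, "linear": [0, 0, 0], "twist": 0.1},
])

```text
clock: 1.82
eef_pos: [435.8, -249.1, 231.2]
tool_rot: [3.142, 0.0, -0.694]
force: [-0.3, -0.1, 0.3]
width: 85.3
gripper_force: 0.0
```

```bash
python3 - <<'E'
from h import *
d=grab('wrist','w1'); s=monitor.read_state(); print(s['eef_pos'],s['tool_rot'],s['qpos'].round(2)); print(proj(d,[495,-298,49]))
print(-d['R'].T@d['t'],d['R'])
E
```

```text
[ 435.77344174 -249.07062382  231.1162342 ] [ 3.14137767e+00  4.83313382e-04 -6.97399582e-01] [ 0.27  0.43  0.27  1.93 -0.15  0.8  -1.64]
[256.96834696  92.12079254]
[ 495.58338559 -297.77260997  373.03787809] [[-6.40316400e-01 -7.68111217e-01  2.58050547e-04]
 [-7.31804073e-01  6.10151870e-01  3.03607469e-01]
 [-2.33361753e-01  1.94215999e-01 -9.52797165e-01]]
```

View pics/w1.png

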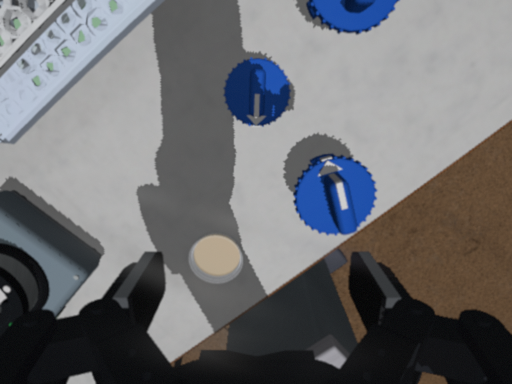

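The wrist picture shows the small cartridge at (257,91), its arrow pointing straight down in the image to a tip at (257,124). So tool x lies along the bar. A bigger cartridge is at (336,194). I'll take a second wrist view 60 mm further on to triangulate.

Emit:
drive_tool([
  {"fingers": 1, "linear": [0.03, 0, 0], "twist": 0},
  {"fingers": 1, "linear": [0.03, 0, 0], "twist": 0},
  {"fingers": 1, "linear": [0, 0, 0], "twist": 0},
])

```text
clock: 2.12
eef_pos: [486.4, -290.9, 231.5]
tool_rot: [3.141, -0.006, -0.686]
force: [0.8, -0.4, 1.1]
width: 86.1
gripper_force: 0.0
```

```bash
python3 - <<'E'
from h import *
d2=grab('wrist','w2'); d1=load('w1'); s=monitor.read_state(); print(s['eef_pos'],s['tool_rot'])
out=[]
for d in(d1,d2):
    p=proj(d,[495,-298,49]); h=cv2.cvtColor(d['color'],cv2.COLOR_BGR2HSV)
    b=cv2.inRange(h,(100,120,30),(130,255,255))
    n,l,st,c=cv2.connectedComponentsWithStats(b); i=l[int(p[1]),int(p[0])+12]; print(i,st[i],p.round(1))
    cn,_=cv2.findContours((l==i).astype('uint8'),cv2.RETR_EXTERNAL,cv2.CHAIN_APPROX_NONE); hull=cv2.convexHull(cn[0])
    print('enc',cv2.minEnclosingCircle(hull),cv2.fitEllipse(cn[0]))
    m=np.zeros(l.shape,'uint8'); cv2.fillConvexPoly(m,hull,255)
    w=((h[...,1]<90)&(h[...,2]>100)&(m>0)).astype('uint8'); n,l2,s2,c2=cv2.connectedComponentsWithStats(w)
    for k in range(1,n):
        if s2[k][4]>8: 
            ys,xs=np.where(l2==k); print('white',s2[k],'tip',xs[ys==ys.max()].mean(),ys.max(),'top',xs[ys==ys.min()].mean(),ys.min())
a=[cv2.resize(d['color'][v:v+90,210:310],(400,360),interpolation=cv2.INTER_CUBIC) for d,v in((d1,45),(d2,int(proj(d2,[495,-298,49])[1])-45))]
cv2.imwrite('pics/crop2.png',np.hstack(a)); print('crop2 v0',int(proj(d2,[495,-298,49])[1])-45)
E
```

```text
[ 483.88126896 -288.9618824   230.9873612 ] [ 3.14114425e+00 -1.86059120e-03 -6.86663588e-01]
2 [ 224   57   66   69 3140] [257.   92.1]
enc ((255.5953826904297, 91.1645736694336), 34.47234344482422) ((256.6943359375, 89.61921691894531), (62.43320846557617, 64.78850555419922), 87.58958435058594)
white [248  94  17  32 182] tip 256.0 125 top 256.5 94
3 [ 226  128   63   62 2762] [257.4 159.8]
enc ((257.00494384765625, 158.48019409179688), 31.199752807617188) ((257.0322570800781, 156.92013549804688), (56.873104095458984, 61.285858154296875), 90.84880828857422)
white [253 167   8  23 121] tip 258.0 189 top 257.0 167
crop2 v0 114
```

View pics/crop2.png

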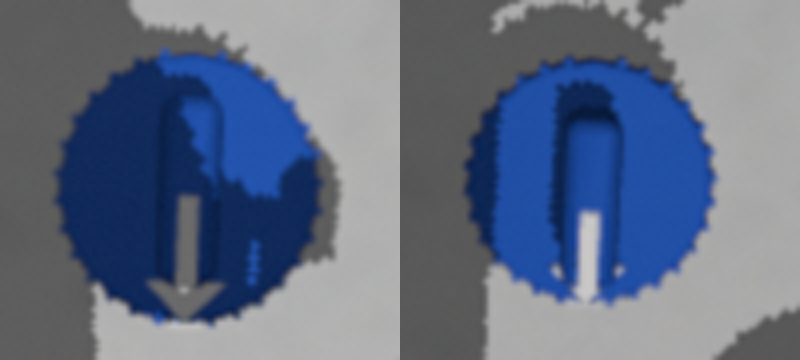

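Crop: the head is centred at full-frame (257.5,92) in view 1 and (257.3,159) in view 2. The arrow shaft lies on the bar's top and its start is at (257,94) / (257.4,167). The tip is at (256.5,125) in view 1. This is the small cartridge.

```bash
python3 - <<'E'
from h import *
d1,d2=load('w1'),load('w2')
def tri(a,b): X,e=cross([ray(d1,*a),ray(d2,*b)]); print(X.round(1),np.round(e,1)); return X
tri((257.5,91.5),(257.3,159)); tri((257,94),(257.3,167))
# side extremes of head
L=tri((224.5,91),(226.5,159));R=tri((290,91),(288.5,159)); print('diam',np.linalg.norm(L-R))
for d,u,v in((d1,257.3,91.5),(d2,257.2,159)): print('head@44',plane(d,u,v,46).round(1))
for d,u,v in((d1,256.3,125),): print('tip@49',plane(d,u,v,49).round(1))
print('bartopend', plane(d1,257,69,76).round(1),plane(d2,257.5,144.5,76).round(1))
E
```

```text
[ 495.3 -298.5   47.6] [0.3 0.3]
[ 493.8 -296.9   75.7] [0.1 0.1]
[ 515.9 -274.6   51.3] [0.2 0.2]
[ 475.3 -323.3   48.9] [0. 0.]
diam 63.460963091349605
head@44 [ 495.2 -298.6   46. ]
head@44 [ 495.3 -298.    46. ]
tip@49 [ 471.2 -277.3   49. ]
bartopend [ 510.  -310.4   76. ] [ 510.4 -310.6   76. ]
```

Emit:
drive_tool([
  {"fingers": 1, "linear": [0.016, 0, 0.03], "twist": 0},
  {"fingers": 1, "linear": [0, 0, 0.035], "twist": 0},
  {"fingers": 1, "linear": [0, 0, 0.035], "twist": 0},
  {"fingers": 1, "linear": [0, 0, 0.03], "twist": 0},
  {"fingers": 1, "linear": [0, 0, 0], "twist": 0},
])

```text
clock: 2.58
eef_pos: [490.1, -294.3, 95.9]
tool_rot: [3.14, 0.012, -0.687]
force: [-0.8, 1.4, -0.4]
width: 85.4
gripper_force: 0.0
```

Emit:
drive_tool([
  {"fingers": 1, "linear": [0, 0, 0], "twist": 0},
])

```text
clock: 2.67
eef_pos: [493.0, -296.6, 100.4]
tool_rot: [3.141, 0.004, -0.687]
force: [-0.5, -0.4, 0.7]
width: 85.3
gripper_force: 0.0
```

Emit:
drive_tool([
  {"fingers": 1, "linear": [0.001, 0, 0.024], "twist": 0},
  {"fingers": 1, "linear": [0, 0, 0.024], "twist": 0},
  {"fingers": 1, "linear": [0, 0, 0], "twist": 0},
  {"fingers": 0, "linear": [0, 0, 0], "twist": 0},
  {"fingers": 0, "linear": [0, 0, 0], "twist": 0},
])

```text
clock: 3.08
eef_pos: [496.6, -299.0, 55.7]
tool_rot: [-3.141, -0.003, -0.688]
force: [-0.4, -0.2, 0.2]
width: 64.0
gripper_force: 0.0
```

Emit:
drive_tool([
  {"fingers": 0, "linear": [0, 0, 0], "twist": 0},
  {"fingers": 0, "linear": [0, 0, 0], "twist": 0},
  {"fingers": 0, "linear": [0, 0, 0], "twist": 0},
  {"fingers": 0, "linear": [0, 0, 0], "twist": 0},
  {"fingers": 0, "linear": [0, 0, 0], "twist": 0},
])

```text
clock: 3.5
eef_pos: [496.0, -298.6, 54.2]
tool_rot: [-3.141, -0.002, -0.688]
force: [-0.5, 0.2, 6.2]
width: 13.1
gripper_force: 59.2
```

Emit:
drive_tool([
  {"fingers": 0, "linear": [0, 0, -0.02], "twist": 0},
  {"fingers": 0, "linear": [0, 0, -0.03], "twist": 0},
  {"fingers": 0, "linear": [0, 0, -0.035], "twist": -0.12},
  {"fingers": 0, "linear": [0, 0, -0.035], "twist": -0.12},
  {"fingers": 0, "linear": [0, 0, -0.03], "twist": -0.12},
])

```text
clock: 3.92
eef_pos: [495.1, -298.2, 205.2]
tool_rot: [3.141, -0.0, -0.322]
force: [0.7, 0.3, -1.7]
width: 12.6
gripper_force: 58.8
```

Emit:
drive_tool([
  {"fingers": 0, "linear": [0, 0, 0], "twist": -0.12},
  {"fingers": 0, "linear": [0, 0, 0], "twist": -0.12},
  {"fingers": 0, "linear": [0, 0, 0], "twist": -0.12},
  {"fingers": 0, "linear": [0, 0, 0], "twist": -0.12},
  {"fingers": 0, "linear": [0, 0, 0], "twist": -0.12},
])

```text
clock: 4.33
eef_pos: [494.8, -298.0, 203.1]
tool_rot: [-3.141, 0.001, 0.278]
force: [1.3, 0.3, -1.0]
width: 12.7
gripper_force: 58.8
```

Emit:
drive_tool([
  {"fingers": 0, "linear": [0, 0, 0], "twist": -0.12},
  {"fingers": 0, "linear": [0, 0, 0], "twist": -0.12},
  {"fingers": 0, "linear": [0, 0, 0], "twist": -0.12},
  {"fingers": 0, "linear": [0, 0, 0], "twist": -0.12},
  {"fingers": 0, "linear": [0, 0, 0], "twist": -0.12},
])

```text
clock: 4.75
eef_pos: [494.8, -298.1, 202.9]
tool_rot: [-3.14, 0.0, 0.877]
force: [0.3, 0.9, -2.1]
width: 13.1
gripper_force: 58.8
```

Emit:
drive_tool([
  {"fingers": 0, "linear": [0, 0, 0], "twist": -0.12},
  {"fingers": 0, "linear": [0, 0, 0], "twist": -0.12},
  {"fingers": 0, "linear": [0, 0, 0], "twist": -0.12},
  {"fingers": 0, "linear": [0, 0, 0], "twist": -0.12},
  {"fingers": 0, "linear": [0, 0, 0], "twist": 0},
])

```text
clock: 5.17
eef_pos: [494.7, -298.2, 202.8]
tool_rot: [-3.14, -0.001, 1.354]
force: [-0.4, 0.3, -1.0]
width: 12.6
gripper_force: 58.8
```

Emit:
drive_tool([
  {"fingers": 0, "linear": [0.034, -0.007, 0], "twist": 0},
  {"fingers": 0, "linear": [0.034, -0.007, 0], "twist": 0},
  {"fingers": 0, "linear": [0.034, -0.007, 0], "twist": 0},
  {"fingers": 0, "linear": [0.034, -0.007, 0], "twist": 0},
  {"fingers": 0, "linear": [0.034, -0.007, 0], "twist": 0},
])

```text
clock: 5.58
eef_pos: [497.6, -123.3, 203.2]
tool_rot: [-3.141, 0.0, 1.347]
force: [0.3, 0.0, -1.2]
width: 12.6
gripper_force: 58.7
```

Emit:
drive_tool([
  {"fingers": 0, "linear": [0.03, -0.007, 0], "twist": 0},
  {"fingers": 0, "linear": [0.03, -0.007, 0], "twist": 0},
  {"fingers": 0, "linear": [0, 0, 0], "twist": 0},
  {"fingers": 0, "linear": [0, 0, 0], "twist": 0},
  {"fingers": 0, "linear": [0, 0, 0], "twist": 0},
])

```text
clock: 6.0
eef_pos: [497.3, -63.7, 203.2]
tool_rot: [-3.141, 0.001, 1.35]
force: [-0.0, -1.0, -0.6]
width: 12.7
gripper_force: 58.8
```

```bash
python3 - <<'E'
from h import *
d=grab('wrist','w3'); s=monitor.read_state(); print(s['eef_pos'],s['tool_rot'])
E
```

```text
[497.33490632 -64.40096759 203.17846035] [-3.14137666e+00  1.01782063e-03  1.34854031e+00]
```

Emit:
drive_tool([
  {"fingers": 0, "linear": [0.03, 0, 0], "twist": 0},
  {"fingers": 0, "linear": [0.03, 0, 0], "twist": 0},
  {"fingers": 0, "linear": [0, 0, 0], "twist": 0},
  {"fingers": 0, "linear": [0, 0, 0], "twist": 0},
  {"fingers": 0, "linear": [0, 0, 0], "twist": 0},
])

```text
clock: 6.47
eef_pos: [510.3, -6.2, 203.0]
tool_rot: [-3.141, 0.001, 1.349]
force: [1.3, -0.9, -1.7]
width: 12.7
gripper_force: 58.8
```

```bash
python3 - <<'E'
from h import *
d=grab('wrist','w4'); s=monitor.read_state(); print(s['eef_pos'],s['tool_rot'])
a=[cv2.resize(x['color'],(800,600),interpolation=cv2.INTER_CUBIC)[:,:] for x in (load('w3'),d)]
cv2.imwrite('pics/w34.png',np.hstack([cv2.resize(x[:540],(400,270)) for x in a])) 
cv2.imwrite('pics/w4b.png',a[1])
E
```

```text
[510.25066061  -6.57705359 203.06688076] [-3.14108059e+00  1.34593159e-03  1.34844787e+00]
```

View pics/w4b.png

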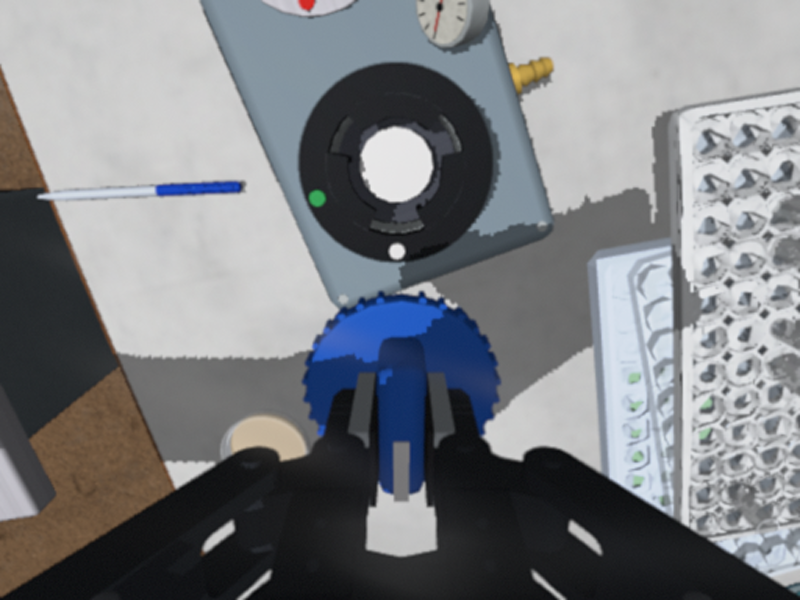

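The picture (800 scale) shows the socket ring centred at (397,163), the white mark at (397,250), the green mark at (317,198) and the wide slot at the white mark. The white mark is straight towards the tool along -x, so the yaw is nearly right. Next I triangulate.

```bash
python3 - <<'E'
from h import *
P=[]
for n,g in(('w3',[518,56,100]),('w4',[518,56,100])):
    d=load(n); im=d['color']; h=cv2.cvtColor(im,cv2.COLOR_BGR2HSV); p=proj(d,g)
    cir=np.zeros(im.shape[:2],'uint8'); cv2.circle(cir,(int(p[0]),int(p[1])),68,255,-1)
    def comp(m,amin,near):
        n_,l,s,c=cv2.connectedComponentsWithStats(m&cir); k=[i for i in range(1,n_) if s[i][4]>=amin]
        return [(c[i].round(2),int(s[i][4])) for i in k],l
    gr,_=comp(cv2.inRange(h,(50,100,60),(85,255,255)),15,p)
    wh,_=comp(cv2.inRange(h,(0,0,190),(180,60,255)),25,p)
    dk=cv2.inRange(h,(0,0,0),(180,255,60)); n_,l,s,c=cv2.connectedComponentsWithStats(dk)
    i=max(range(1,n_),key=lambda i:s[i][4]*(np.hypot(*(c[i]-p))<25))
    cn,_=cv2.findContours((l==i).astype('uint8'),cv2.RETR_EXTERNAL,cv2.CHAIN_APPROX_NONE)
    cn=max(cn,key=len); print(n,p.round(1),'green',gr,'white',wh,'\n ring',s[i],cv2.fitEllipse(cv2.convexHull(cn)))
E
```

```text
w3 [247.9  28.3] green [(array([198.95,  41.98]), 130)] white [(array([253.47,  25.68]), 1890), (array([253.48,  80.44]), 71)] 
 ring [ 187    0  133   93 7200] ((252.8975830078125, 16.513046264648438), (131.53607177734375, 152.95335388183594), 176.177001953125)
w4 [248.5 114.4] green [(array([202.58, 126.4 ]), 112)] white [(array([253.5 , 104.77]), 1648), (array([187.26, 141.57]), 47), (array([253.65, 160.43]), 63)] 
 ring [ 192   41  124  127 9234] ((253.22962951660156, 103.65425872802734), (123.36720275878906, 126.93285369873047), 173.3459930419922)
```

```bash
python3 - <<'E'
from h import *
a,b=load('w3'),load('w4')
for n,p,q in(('green',(198.95,41.98),(202.58,126.4)),('white',(253.48,80.44),(253.65,160.43)),('plate',(253.47,25.68),(253.5,104.77))):
    X,e=cross([ray(a,*p),ray(b,*q)]); print(n,X.round(1),np.round(e,2))
G=(plane(a,198.95,41.98,100)+plane(b,202.58,126.4,100))/2;W=(plane(a,253.48,80.44,100)+plane(b,253.65,160.43,100))/2
for n,x in(('G',G),('W',W)): print(n,x.round(1))
m=(G+W)/2; e=(W-G)[:2]; L=np.linalg.norm(e); print('chord',L,'exp',2*40.5*np.sin(np.radians(35)))
nrm=np.array([-e[1],e[0]])/L
for s in(1,-1):
    C=m[:2]+s*nrm*40.5*np.cos(np.radians(35)); f=C-G[:2]; w=C-W[:2]; print('C',C.round(1),'yaw from G',np.arctan2(f[1],f[0]),'from W -70',np.arctan2(w[1],w[0])-np.radians(70))
print('ring w4',plane(b,253.23,103.65,100).round(1), 'plate',plane(a,253.47,25.68,77).round(1),plane(b,253.5,104.77,77).round(1))
E
```

```text
green [482.3  55.1 100.1] [0.04 0.04]
white [514.   21.2 100.6] [0.01 0.01]
plate [522.8  61.1  75.8] [0.05 0.05]
G [482.3  55.1 100. ]
W [514.   21.1 100. ]
chord 46.493171462815326 exp 46.45969134443473
C [522.4  60.8] yaw from G 0.14044243324710098 from W -70 0.14111944080120375
C [473.9  15.5] yaw from G -1.7787427363925574 from W -70 -4.222880696738723
ring w4 [523.2  62.8 100. ] plate [522.9  60.9  77. ] [522.8  61.2  77. ]
```

Emit:
drive_tool([
  {"fingers": 0, "linear": [0.025, -0.001, 0], "twist": -0.013},
  {"fingers": 0, "linear": [0.025, -0.001, 0], "twist": 0},
  {"fingers": 0, "linear": [0.0193, -0.001, 0], "twist": 0},
  {"fingers": 0, "linear": [0, 0, 0.02], "twist": 0},
  {"fingers": 0, "linear": [0, 0, 0.02], "twist": 0},
])

```text
clock: 6.93
eef_pos: [523.5, 64.0, 163.8]
tool_rot: [3.138, -0.001, 1.364]
force: [-0.2, -0.8, -3.7]
width: 12.9
gripper_force: 58.9
```

Emit:
drive_tool([
  {"fingers": 0, "linear": [0, 0, 0.01], "twist": 0},
  {"fingers": 0, "linear": [0, 0, 0], "twist": 0},
  {"fingers": 0, "linear": [0, 0, 0], "twist": 0},
  {"fingers": 0, "linear": [0, 0, 0], "twist": 0},
  {"fingers": 0, "linear": [0, 0, 0], "twist": 0},
])

```text
clock: 7.35
eef_pos: [522.9, 63.6, 154.3]
tool_rot: [3.14, -0.001, 1.364]
force: [0.0, 0.8, -1.4]
width: 12.5
gripper_force: 58.7
```

```bash
python3 - <<'E'
from h import *
s=monitor.read_state(); p=s['eef_pos'];y=s['tool_rot'][2]; print(p,s['tool_rot'],s['force'])
e=np.array([522.6,60.9])+.7*np.array([np.cos(y),np.sin(y)])-p[:2]
print('tool dx,dy',e@[np.cos(y),np.sin(y)],e@[np.sin(y),-np.cos(y)],'twist',y-1.3615)
d=grab('wrist','w5'); grab('side','s5'); grab('top','t5')
t=load('t5')['color'][150:250,180:280]; 
cv2.imwrite('pics/w5b.png',np.hstack([cv2.resize(d['color'][150:384,130:390],(400,360)),cv2.resize(t,(360,360),interpolation=cv2.INTER_CUBIC)]))
E
```

```text
[522.9322889   63.59254499 154.30130264] [ 3.13971154e+00 -6.33448327e-04  1.36376312e+00] [ 0.03512594  0.82475166 -1.40213032]
tool dx,dy -2.0033503020617447 0.22827956433309834 twist 0.0022631235039631825
```

View pics/w5b.png

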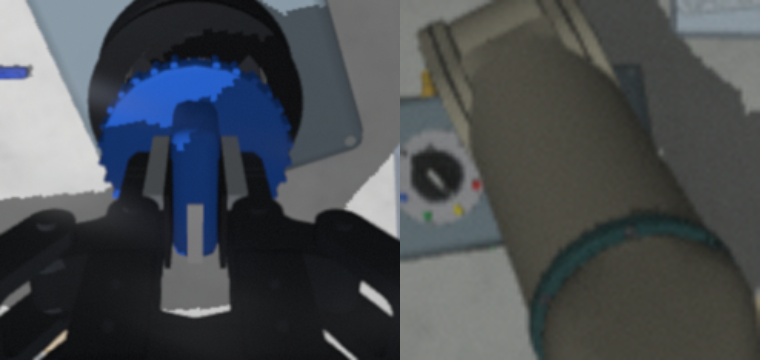

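The wrist crop shows the cartridge held straight above the socket, bar parallel to the fingers. I'll cast the arrow shaft's start and the bar's end at bar-top height to check where the cartridge sits in the grip.

```bash
python3 - <<'E'
from h import *
d=load('w5'); s=monitor.read_state(); p=s['eef_pos'];y=s['tool_rot'][2]
ux=np.array([np.cos(y),np.sin(y)]);uy=np.array([np.sin(y),-np.cos(y)])
h=cv2.cvtColor(d['color'],cv2.COLOR_BGR2HSV)
w=((h[...,1]<70)&(h[...,2]>70)).astype('uint8')
for u in(254,256,258,260): 
    col=d['color'][205:330,u]; print(u,[ (205+i) for i in range(1,125) if abs(int(col[i,2])-int(col[i-1,2]))>25])
for r in(286,295,305): 
    row=d['color'][r,225:290].astype(int); print(r,[225+i for i in range(1,65) if abs(row[i,2]-row[i-1,2])>20])
z=p[2]-54.2+76
for n,u,v in(('shaft',257.4,283),('barend',257.4,217)):
    e=plane(d,u,v,z)[:2]-p[:2]; print(n,e@ux,e@uy)
E
```

```text
254 [282, 283]
256 [282, 283]
258 [282, 283]
260 [282, 283]
286 [251, 252, 262, 263]
295 [251, 252, 261, 262, 263]
305 [251, 252, 261, 262, 263]
shaft -0.8346087555788166 0.5949693663203538
barend 30.003634164007753 0.6153801971101673
```

Emit:
drive_tool([
  {"fingers": 0, "linear": [-0.003, 0, 0], "twist": 0.002},
  {"fingers": 0, "linear": [0, 0, 0.012], "twist": 0},
  {"fingers": 0, "linear": [0, 0, 0.011], "twist": 0},
  {"fingers": 0, "linear": [0, 0, 0], "twist": 0},
  {"fingers": 0, "linear": [0, 0, 0], "twist": 0},
])

```text
clock: 7.92
eef_pos: [521.4, 60.6, 130.5]
tool_rot: [-3.141, 0.001, 1.363]
force: [-0.2, 0.7, 1.6]
width: 12.9
gripper_force: 59.2
```

Emit:
drive_tool([
  {"fingers": 0, "linear": [0, 0, 0], "twist": 0},
  {"fingers": 0, "linear": [0, 0, 0], "twist": 0},
])

```text
clock: 8.08
eef_pos: [521.4, 60.6, 130.9]
tool_rot: [3.141, 0.001, 1.363]
force: [-0.9, -2.0, 2.1]
width: 13.0
gripper_force: 59.2
```

Emit:
drive_tool([
  {"fingers": 0, "linear": [0, 0.0005, 0.005], "twist": 0},
  {"fingers": 0, "linear": [0, 0, 0.005], "twist": 0},
  {"fingers": 0, "linear": [0, 0, 0.004], "twist": 0},
  {"fingers": 0, "linear": [0, 0, 0], "twist": 0},
  {"fingers": 0, "linear": [0, 0, 0], "twist": 0},
])

```text
clock: 8.5
eef_pos: [522.0, 60.8, 116.4]
tool_rot: [3.141, 0.0, 1.363]
force: [-1.2, -1.1, 7.5]
width: 12.7
gripper_force: 60.1
```

Emit:
drive_tool([
  {"fingers": 0, "linear": [0, 0, 0], "twist": 0},
  {"fingers": 0, "linear": [0, 0, 0], "twist": 0},
])

```text
clock: 8.67
eef_pos: [522.1, 60.8, 116.7]
tool_rot: [3.141, 0.0, 1.363]
force: [-2.1, -0.1, 7.8]
width: 12.4
gripper_force: 60.1
```

Pressed down: the origin is at about 62.5 mm, and the force matches the spring. Now I turn it clockwise.

Emit:
drive_tool([
  {"fingers": 0, "linear": [0, 0, 0], "twist": 0.11},
  {"fingers": 0, "linear": [0, 0, 0], "twist": 0.11},
  {"fingers": 0, "linear": [0, 0, 0], "twist": 0.11},
  {"fingers": 0, "linear": [0, 0, 0], "twist": 0.11},
  {"fingers": 0, "linear": [0, 0, 0], "twist": 0},
])

```text
clock: 9.08
eef_pos: [523.5, 61.2, 117.1]
tool_rot: [3.139, -0.002, 0.918]
force: [-0.0, 0.3, 7.8]
width: 12.8
gripper_force: 60.1
```

Emit:
drive_tool([
  {"fingers": 0, "linear": [0, 0, 0], "twist": 0.11},
  {"fingers": 0, "linear": [0, 0, 0], "twist": 0.11},
  {"fingers": 0, "linear": [0, 0, 0], "twist": 0.11},
  {"fingers": 0, "linear": [0, 0, 0], "twist": 0.11},
  {"fingers": 0, "linear": [0, 0, 0], "twist": 0},
])

```text
clock: 9.5
eef_pos: [523.7, 61.1, 117.1]
tool_rot: [3.14, -0.003, 0.478]
force: [0.0, -1.1, 6.8]
width: 12.8
gripper_force: 60.1
```

Emit:
drive_tool([
  {"fingers": 0, "linear": [0, 0, 0], "twist": 0.11},
  {"fingers": 0, "linear": [0, 0, 0], "twist": 0.11},
  {"fingers": 0, "linear": [0, 0, 0], "twist": 0.11},
  {"fingers": 0, "linear": [0, 0, 0], "twist": 0},
  {"fingers": 0, "linear": [0, 0, 0], "twist": 0},
])

```text
clock: 9.92
eef_pos: [523.7, 61.0, 117.1]
tool_rot: [3.141, -0.004, 0.153]
force: [-0.0, -0.4, 7.4]
width: 12.5
gripper_force: 60.1
```

```bash
python3 - <<'E'
from h import *
s=monitor.read_state(); print(s['eef_pos'],s['tool_rot'],s['force'],s['torque'])
E
```

```text
[523.67096014  61.02252477 117.07337894] [ 3.14090072 -0.00369934  0.1526127 ] [-0.03679215 -0.37891691  7.38941889] [-0.19096876  0.02497394 -0.02377338]
```

Emit:
drive_tool([
  {"fingers": 0, "linear": [0, 0, 0], "twist": 0.02},
  {"fingers": 0, "linear": [0, 0, 0], "twist": 0},
  {"fingers": 0, "linear": [0, 0, -0.003], "twist": 0},
  {"fingers": 0, "linear": [0, 0, -0.003], "twist": 0},
  {"fingers": 0, "linear": [0, 0, 0], "twist": 0},
])

```text
clock: 10.33
eef_pos: [523.6, 61.0, 123.0]
tool_rot: [3.141, -0.004, 0.133]
force: [1.1, -1.4, 5.5]
width: 12.5
gripper_force: 61.7
```

Emit:
drive_tool([
  {"fingers": 0, "linear": [0, 0, 0], "twist": 0},
  {"fingers": 0, "linear": [0, 0, -0.0015], "twist": 0},
  {"fingers": 0, "linear": [0, 0, 0], "twist": 0},
  {"fingers": 0, "linear": [0, 0, 0], "twist": 0},
  {"fingers": 0, "linear": [0, 0, 0], "twist": 0},
])

```text
clock: 10.75
eef_pos: [523.5, 61.0, 123.2]
tool_rot: [3.141, -0.003, 0.133]
force: [4.6, -0.6, -6.0]
width: 13.1
gripper_force: 60.6
```

```bash
python3 - <<'E'
from h import *
s=monitor.read_state(); print(s['eef_pos'],s['tool_rot'],s['force'],s['torque'])
E
```

```text
[523.46584501  61.00568156 123.21780253] [ 3.14133068e+00 -2.66402020e-03  1.32885842e-01] [ 4.59421718 -0.60041494 -6.03431147] [-0.02530602 -1.1031763   0.06607884]
```

It's locked: the cartridge resists upward pull at about origin 69 mm. I release, rise and look at both.

Emit:
drive_tool([
  {"fingers": 1, "linear": [0, 0, 0.001], "twist": 0},
  {"fingers": 1, "linear": [0, 0, 0], "twist": 0},
  {"fingers": 1, "linear": [0, 0, 0], "twist": 0},
  {"fingers": 1, "linear": [0, 0, 0], "twist": 0},
  {"fingers": 1, "linear": [0, 0, 0], "twist": 0},
])

```text
clock: 11.17
eef_pos: [521.6, 60.9, 122.8]
tool_rot: [-3.141, 0.001, 0.133]
force: [-0.0, 0.8, -0.5]
width: 72.3
gripper_force: 0.0
```

Emit:
drive_tool([
  {"fingers": 1, "linear": [0, 0, -0.02], "twist": 0},
  {"fingers": 1, "linear": [0, 0, -0.04], "twist": 0},
  {"fingers": 1, "linear": [0, 0, -0.04], "twist": 0},
  {"fingers": 1, "linear": [0, -0.03, 0], "twist": 0},
  {"fingers": 1, "linear": [0, -0.03, 0], "twist": 0},
])

```text
clock: 11.58
eef_pos: [516.0, 119.4, 225.8]
tool_rot: [3.142, -0.006, 0.128]
force: [-0.2, 0.8, -1.3]
width: 85.4
gripper_force: 0.0
```

Emit:
drive_tool([
  {"fingers": 1, "linear": [0, 0, 0], "twist": 0},
  {"fingers": 1, "linear": [0, 0, 0], "twist": 0},
  {"fingers": 1, "linear": [0, 0, 0], "twist": 0},
])

```text
clock: 11.83
eef_pos: [513.7, 119.8, 222.7]
tool_rot: [3.141, 0.001, 0.133]
force: [-0.2, -0.1, 0.0]
width: 85.3
gripper_force: 0.0
```

```bash
python3 - <<'E'
from h import *
d=grab('wrist','w6'); s=monitor.read_state(); print(s['eef_pos'],s['tool_rot'],s['force'],s['width'])
E
```

```text
[513.87675132 119.18849446 222.61398745] [3.14065167e+00 6.49957158e-04 1.31725320e-01] [ 0.20390027 -0.07521778 -0.72943019] 85.3473385946958
```

View pics/w6.png

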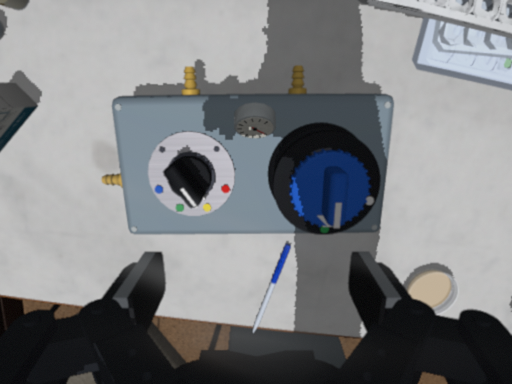

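The picture shows the cartridge locked, its arrow at the green rim mark (324,229) and white mark at (370,200). Selector dots are red (226,188), yellow (207,208), green (180,208) and blue (159,189). The white pointer runs on the bar to about (196,206). One more view from above the selector.

Emit:
drive_tool([
  {"fingers": 1, "linear": [-0.001, -0.033, 0], "twist": 0},
  {"fingers": 1, "linear": [-0.001, -0.033, 0], "twist": 0},
  {"fingers": 1, "linear": [0, 0, 0], "twist": 0},
  {"fingers": 1, "linear": [0, 0, 0], "twist": 0},
  {"fingers": 1, "linear": [0, 0, 0], "twist": 0},
])

```text
clock: 12.3
eef_pos: [503.5, 183.9, 222.5]
tool_rot: [3.14, 0.001, 0.131]
force: [0.8, -0.0, 1.5]
width: 85.0
gripper_force: 0.0
```

```bash
python3 - <<'E'
from h import *
d=grab('wrist','w7'); s=monitor.read_state(); print(s['eef_pos'],s['tool_rot'])
a=load('w6')
D={}
for n,x in(('w6',a),('w7',d)):
    h=cv2.cvtColor(x['color'],cv2.COLOR_BGR2HSV); p=proj(x,[505.1,184.7,70]); cir=np.zeros(h.shape[:2],'uint8'); cv2.circle(cir,tuple(int(v) for v in p),52,255,-1)
    for k,lo,hi in(('red',(0,150,80),(6,255,255)),('yel',(20,150,80),(32,255,255)),('grn',(50,90,60),(85,255,255)),('blu',(105,150,60),(125,255,255))):
        m=cv2.inRange(h,lo,hi)&cir; n_,l,st,c=cv2.connectedComponentsWithStats(m); i=1+np.argmax(st[1:,4]); D[n,k]=c[i]
    print(n,p.round(1),{k:D[n,k].round(1).tolist() for k in('red','yel','grn','blu')})
Q={}
for k in('red','yel','grn','blu'):
    X,e=cross([ray(a,*D['w6',k]),ray(d,*D['w7',k])]); Q[k]=X; print(k,X.round(1),np.round(e,2))
P=np.array(list(Q.values()))[:,:2]; A=np.c_[2*P,np.ones(4)]; r=np.linalg.lstsq(A,(P**2).sum(1),rcond=None)[0]; print('centre',r[:2],'rad',np.sqrt(r[2]+r[:2]@r[:2]))
p=[int(v) for v in proj(d,[505.1,184.7,85])]; print(p)
c1=cv2.resize(d['color'][p[1]-50:p[1]+50,p[0]-50:p[0]+50],(400,400),interpolation=cv2.INTER_CUBIC); c2=cv2.resize(a['color'][125:225,140:240],(400,400),interpolation=cv2.INTER_CUBIC)
cv2.imwrite('pics/sel.png',np.hstack([c2,c1]))
E
```

```text
[503.63150655 183.45633491 222.60876662] [3.14017439e+00 4.52217878e-04 1.30322157e-01]
w6 [188.8 177.3] {'red': [225.1, 188.2], 'yel': [206.7, 206.7], 'grn': [179.4, 207.3], 'blu': [158.6, 188.8]}
w7 [256.8 175.6] {'red': [290.8, 186.8], 'yel': [271.6, 206.4], 'grn': [243.6, 206.0], 'blu': [223.4, 187.1]}
red [496.2 149.8  61.8] [0.16 0.16]
yel [474.7 165.8  64. ] [0.61 0.61]
grn [470.1 193.5  61.7] [0.07 0.07]
blu [486.7 215.6  60.6] [0.05 0.05]
centre [505.2381162  184.72547094] rad 36.05648076170798
[256, 179]
```

View pics/sel.png

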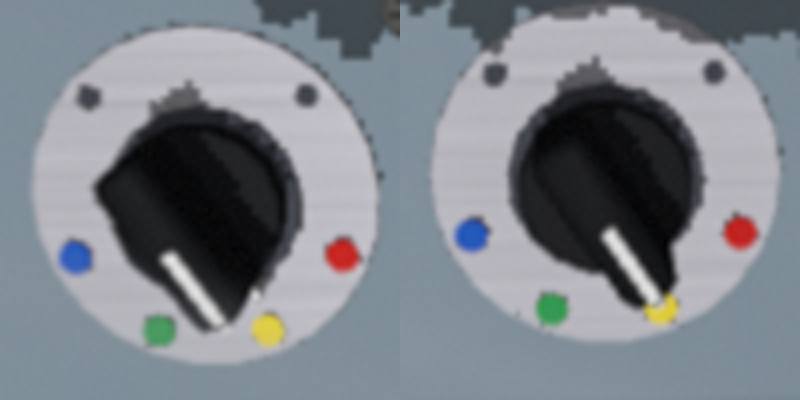

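Selector crop: the pointer runs from full-frame (257.8,187) to (269.8,204.8) in view 7, and from (182,189.5) to (195,205.8) in view 6. The dot circle fits with a centre of (505.2,184.7) and a radius of 36.06 mm, as given.

```bash
python3 - <<'E'
from h import *
a,d=load('w6'),load('w7'); C=np.array([505.2,184.7])
X0,e0=cross([ray(a,182,189.5),ray(d,257.8,187)]);X1,e1=cross([ray(a,195,205.8),ray(d,269.8,204.8)]); print(X0,e0,X1,e1)
for x,u,v in((a,195,205.8),(d,269.8,204.8)):
    q=plane(x,u,v,104)[:2]-C; print('end',q,np.hypot(*q),np.degrees(np.arctan2(-q[1],-q[0])))
f=X1-X0; print('line yaw',np.degrees(np.arctan2(-f[1],-f[0])))
for x,p,q in((a,(182,189.5),(195,205.8)),(d,(257.8,187),(269.8,204.8))):
    f=plane(x,*q,104)-plane(x,*p,104); print('yaw',np.degrees(np.arctan2(-f[1],-f[0])))
g=np.array([470.1,193.5])-C; print('green yaw',np.degrees(np.arctan2(-g[1],-g[0])))
r=np.array([496.2,149.8])-C; print('red yaw',np.degrees(np.arctan2(-r[1],-r[0])))
# cartridge check in w6: green rim
print('qpos',monitor.read_state()['qpos'].round(2))
E
```

```text
[503.53903141 183.70565413 103.26287444] [np.float64(0.2578156802806417), np.float64(0.2578156802807111)] [489.73058868 171.43401085 103.67735945] [np.float64(0.3527395154834657), np.float64(0.3527395154833223)]
end [-14.97039382 -13.28603436] 20.015778781455474 41.5886479226734
end [-15.72669609 -13.29567109] 20.593781574169217 40.21186291796738
line yaw 41.62767907716744
yaw 42.36184491472863
yaw 40.3922110225463
green yaw -14.074645459168837
red yaw 75.53963670484602
qpos [-0.45  0.48  0.07  1.85 -0.04  0.82 -1.8 ]
```

Emit:
drive_tool([
  {"fingers": 0.45, "linear": [0.0017, -0.001, 0], "twist": -0.118},
  {"fingers": 0.45, "linear": [0, 0, 0.01], "twist": -0.118},
  {"fingers": 0.45, "linear": [0, 0, 0.02], "twist": -0.118},
  {"fingers": 0.45, "linear": [0, 0, 0.02], "twist": -0.118},
  {"fingers": 0.45, "linear": [0, 0, 0.02], "twist": -0.115},
])

```text
clock: 12.77
eef_pos: [505.6, 184.6, 152.3]
tool_rot: [3.141, -0.0, 0.722]
force: [0.1, 0.4, 0.1]
width: 38.7
gripper_force: 0.0
```

Emit:
drive_tool([
  {"fingers": 0.45, "linear": [0, 0, 0.02], "twist": 0},
  {"fingers": 0.45, "linear": [0, 0, 0], "twist": 0},
  {"fingers": 0.45, "linear": [0, 0, 0], "twist": 0},
  {"fingers": 0.45, "linear": [0, 0, 0], "twist": 0},
])

```text
clock: 13.1
eef_pos: [505.8, 185.9, 133.7]
tool_rot: [3.141, -0.001, 0.718]
force: [0.3, 0.5, 0.1]
width: 38.1
gripper_force: 0.0
```

Emit:
drive_tool([
  {"fingers": 0.45, "linear": [-0.001, 0.0005, 0.015], "twist": 0},
  {"fingers": 0.45, "linear": [0, 0, 0.02], "twist": 0},
  {"fingers": 0.45, "linear": [0, 0, 0.018], "twist": 0},
  {"fingers": 0.45, "linear": [0, 0, 0], "twist": 0},
  {"fingers": 0.45, "linear": [0, 0, 0], "twist": 0},
])

```text
clock: 13.52
eef_pos: [504.8, 185.6, 80.5]
tool_rot: [3.141, -0.0, 0.719]
force: [-0.1, -0.2, 0.1]
width: 38.3
gripper_force: 0.0
```

Emit:
drive_tool([
  {"fingers": 0, "linear": [0, 0, 0], "twist": 0},
  {"fingers": 0, "linear": [0, 0, 0], "twist": 0},
  {"fingers": 0, "linear": [0, 0, 0], "twist": 0},
  {"fingers": 0, "linear": [0, 0, 0], "twist": 0},
  {"fingers": 0, "linear": [0, 0, 0], "twist": 0},
])

```text
clock: 13.93
eef_pos: [506.4, 185.2, 81.7]
tool_rot: [3.139, -0.003, 0.719]
force: [1.8, -3.0, 6.3]
width: 12.7
gripper_force: 60.8
```

Gripped. Turn clockwise 0.965 rad, to yaw -0.247.

Emit:
drive_tool([
  {"fingers": 0, "linear": [0, 0, 0], "twist": 0.1},
  {"fingers": 0, "linear": [0, 0, 0], "twist": 0.1},
  {"fingers": 0, "linear": [0, 0, 0], "twist": 0.1},
  {"fingers": 0, "linear": [0, 0, 0], "twist": 0.1},
  {"fingers": 0, "linear": [0, 0, 0], "twist": 0.1},
])

```text
clock: 14.35
eef_pos: [507.0, 184.3, 81.7]
tool_rot: [3.14, -0.005, 0.213]
force: [2.4, -5.0, 5.7]
width: 12.4
gripper_force: 60.8
```

Emit:
drive_tool([
  {"fingers": 0, "linear": [0, 0, 0], "twist": 0.1},
  {"fingers": 0, "linear": [0, 0, 0], "twist": 0.1},
  {"fingers": 0, "linear": [0, 0, 0], "twist": 0.1},
  {"fingers": 0, "linear": [0, 0, 0], "twist": 0.1},
  {"fingers": 0, "linear": [0, 0, 0], "twist": 0.06},
])

```text
clock: 14.77
eef_pos: [507.1, 183.2, 81.7]
tool_rot: [3.141, -0.005, -0.247]
force: [2.2, -6.5, 6.6]
width: 12.9
gripper_force: 61.0
```

Emit:
drive_tool([
  {"fingers": 0, "linear": [0, 0, 0], "twist": 0},
  {"fingers": 0, "linear": [0, 0, 0], "twist": 0},
  {"fingers": 0, "linear": [0, 0, 0], "twist": 0},
  {"fingers": 0, "linear": [0, 0, 0], "twist": 0},
])

```text
clock: 15.1
eef_pos: [507.0, 183.2, 81.7]
tool_rot: [3.141, -0.005, -0.243]
force: [1.8, -6.8, 7.0]
width: 12.8
gripper_force: 61.1
```

Release, rise, and check both.

Emit:
drive_tool([
  {"fingers": 0.45, "linear": [0, 0, 0], "twist": 0},
  {"fingers": 0.45, "linear": [0, 0, 0], "twist": 0},
  {"fingers": 0.45, "linear": [0, 0, 0], "twist": 0},
  {"fingers": 0.45, "linear": [0, 0, 0], "twist": 0},
  {"fingers": 0.45, "linear": [0, 0, 0], "twist": 0},
])

```text
clock: 15.52
eef_pos: [504.2, 186.2, 79.8]
tool_rot: [-3.141, 0.0, -0.24]
force: [-0.8, 0.5, 0.4]
width: 38.5
gripper_force: 0.0
```

Emit:
drive_tool([
  {"fingers": 0.45, "linear": [0, 0, -0.02], "twist": 0},
  {"fingers": 0.45, "linear": [0, 0, -0.04], "twist": 0},
  {"fingers": 0.45, "linear": [0, 0, -0.04], "twist": 0},
  {"fingers": 0.45, "linear": [0, 0, -0.04], "twist": 0},
  {"fingers": 0.45, "linear": [0, 0, -0.02], "twist": 0},
])

```text
clock: 15.93
eef_pos: [506.2, 186.4, 244.4]
tool_rot: [-3.138, -0.005, -0.24]
force: [1.2, 0.6, 0.1]
width: 38.4
gripper_force: 0.0
```

Emit:
drive_tool([
  {"fingers": 0.45, "linear": [0, 0, 0], "twist": 0},
  {"fingers": 0.45, "linear": [0, 0, 0], "twist": 0},
  {"fingers": 0.45, "linear": [0, 0, 0], "twist": 0},
])

```text
clock: 16.18
eef_pos: [503.5, 185.8, 238.9]
tool_rot: [3.141, 0.002, -0.24]
force: [-0.9, 0.3, -1.2]
width: 37.9
gripper_force: 0.0
```

```bash
python3 - <<'E'
from h import *
d=grab('wrist','w8'); s=monitor.read_state(); print(s['eef_pos'],s['tool_rot'],s['force'])
p=[int(v) for v in proj(d,[505.2,184.7,85])]; q=[int(v) for v in proj(d,[522.6,60.9,118])]; print(p,q)
f=lambda c,r:cv2.resize(d['color'][max(0,c[1]-r):c[1]+r,max(0,c[0]-r):c[0]+r],(400,400),interpolation=cv2.INTER_CUBIC)
cv2.imwrite('pics/end.png',np.hstack([f(p,50),f(q,80)]))
E
```

```text
[503.29774785 185.55519038 238.43346789] [ 3.13999402e+00  2.44258341e-03 -2.39941079e-01] [-0.1637612  -0.4008791  -0.85917718]
[258, 174] [400, 129]
```

View pics/end.png

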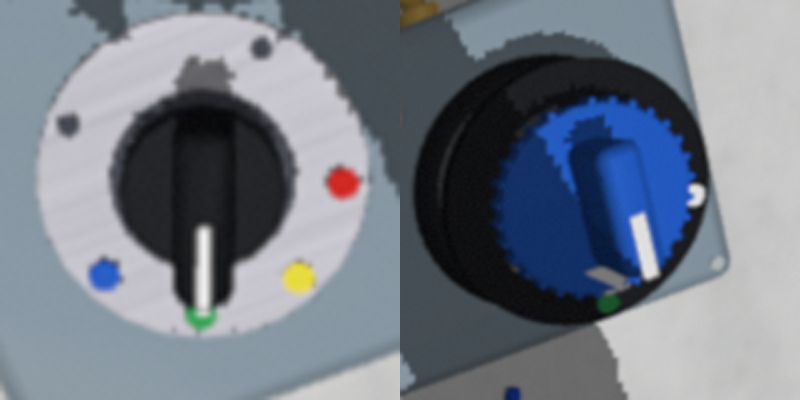

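The picture shows the selector pointer over its green dot at crop (202,314). The cartridge's arrow points at the green rim dot at (608,303). A quick numeric check of both, then hand-in.

```bash
python3 - <<'E'
from h import *
d=load('w8'); y0=.1405
A=lambda f:np.arctan2(-f[1],-f[0])
P=lambda u,v:(208+u/4,124+v/4); Q=lambda u,v:(320+(u-400)*.4,49+v*.4)
f=plane(d,*P(203,312),104)-plane(d,*P(204,227),104); C=np.array([505.2,184.7]); e=plane(d,*P(203,312),104)[:2]-C
print('pointer yaw rel green (want 0)',A(f)+.2475,A(e)+.2475)
R=np.array([[np.cos(y0),np.sin(y0)],[-np.sin(y0),np.cos(y0)]]); S=np.array([522.6,60.9])
for n,u,v,z in(('tip',622,291,118),('shaft0',637,215,145),('shaft1',651,279,145),('green',608,303,100)): print(n,R@(plane(d,*Q(u,v),z)[:2]-S))
E
```

```text
pointer yaw rel green (want 0) -0.002198640925746731 0.031102739465292906
tip [-31.98086685   0.49346769]
shaft0 [-0.5103137   0.78184998]
shaft1 [-21.04833426   1.30098122]
green [-41.50484954  -0.31552303]
```

All are within tolerance: arrow tip at y 0.5 mm, bar-top height consistent with locked, and selector within about 0.03 rad.

```bash
python3 -c "
from cell import ctrl
print(ctrl.finish_job())"
```

```text
the job is handed in; nothing more can be done
None
```

The job is handed in at about 16 s of the 64 s allowed: the small cartridge is locked with its arrow about 0.5 mm off the green-mark line, and the selector then turned to within about 0.03 rad of green; the hand-in returned no verdict.

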